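Tip the large check ball out of the split tray into the weighing dish

ROBOT

A 6-joint arm with a two-finger parallel gripper is mounted at the origin on the work surface. World frame = base frame: x ahead of the robot, y to its left, z up, the work surface at z = 0. Lengths are in m, angles in rad, forces in N, time in s.
With the tool pointing down it reaches from about 0.25 to 0.8 m from the base axis. Payload 8.5 kg.
Tool frame: the origin (TCP) lies between the finger pads; the fingertips stand 17 mm ahead of it and the grasp point (between the pads) lies 2 mm behind it; x points along the fingers, y is the direction in which the jaws open and shut, and the axes are right-handed (so a half turn about x gives the same grasp; the last joint's range is limited). The gripper opens to 85 mm and grips with 20 to 120 N. Pads are 22 mm wide; open, the fingers measure 114 mm over their backs; the gripper's body (76 mm by 85 mm) begins 54 mm behind the grasp point. The pads swing forward as they close: fully open they stand 13 mm farther back than shut.
Start: joints at [1.16, 0.238, -0.013, 1.319, 0, 1.571], TCP at [0.21, 0.481, 0.248] pointing down, gripper open.
Joint ranges: [-2.66, 2.66], [-1.03, 1.9], [-1.14, 1.46], [-1.82, 2.27], [-1.45, 1.34], [-3.14, 3.14]. Speed limits (rad/s): [2.22, 2.22, 2.79, 3.14, 3.14, 3.14].

INTERFACE

Orientations are given as a 3x3 rotation matrix whose columns are the frame's x, y, z axes.
In Python, from plant import env gives the robot as it stands. The module is installed in compiled form; this text tells all that it offers.
- The arm moves only by the tool apply_moves, never from a script. Its arguments are lists of equal length, an entry for each row: "gripper": the opening, from 0 (shut) to 1 (fully open); "translation": the shift along the tool's x, y, z in mm, a list of three; "angular": the turn, a rotation vector about the tool's x, y, z in degrees, a list of three. In form: {"gripper": [gripper, ...], "translation": [[x, y, z], ...], "angular": [[wx, wy, wz], ...]}. A call has 1 to 12 rows; each row is the pose to reach, as a shift and turn from the pose measured when the call began, along the tool's axes at that moment; what a row does not reach only later rows make up. A row lasts 1/10 s, in which the tool goes at most 50 mm and 8.59 degrees, less where a joint would pass 70% of its speed; a pose out of reach is approached as far as the arm can. A call with a gripper value outside its range is refused whole. The fingers move at their own pace and stop on an object; the grip force is fixed at half the most. Time passes only in rows, so rows that repeat a pose let the fingers close. It gives the time, the measured TCP pose, the force and the opening at its end, in the units of the state.
- env.get_state(): the state, without advancing time (a new reading comes with each control period).
- env.grab_frame(name): name is "side" or "top" or "wrist"; returns the picture (400x640x3 uint8, red, green, blue); there is no depth.
- env.camera_params(name): a dict with "intrinsics" (3x3 intrinsics, pixels), "dist" ([k1, k2, p1, p2, k3] as OpenCV has them; the pictures are not rectified), "origin" and "orientation" of the camera in the world. Camera axes: x right, y up, looking along -z (the intrinsics and any distortion apply to the point x, -y, -z); pixel columns grow to the right and rows downward; lengths in m; the calibration is good to about 2 mm. A picture is of the moment at which its call begins: read the wrist's pose just before it. camera_params takes no time and is no camera call; for the wrist camera it gives the pose at the moment of the call.
- env.sign_off(): hands the job in, once; it reports no verdict.
The state is a dict: "time": time; "joint_pos": joint angles; "qvel": joint speeds; "effort": joint torques, N m; "position": TCP position; "eef_rot": TCP orientation; "wrist_force": force on the tool from outside, world axes, zero at the start; "moment": the same for the moment, N m; "opening": finger opening in m.
Only numpy, scipy, OpenCV 4.12 (cv2) and the standard library are available. Lean on these libraries where they do the work, as an engineer would, in place of code of your own. Each camera call takes 0.05 s, during which the arm holds its last target.

TASK

Pick up the split steel tray by the grip on its divider and tip the large steel ball out of its bay into the wide white dish, without touching the balls; the small ball must stay in the tray throughout. Then stand the tray flat on the bench again and let go of it, with the dish still upright.

Things in the scene. Friction and masses are not known exactly. Their poses are not given: they have to be found in the camera images.
- split_tray: Loose open steel tray, 0.28 kg (+-30%), 160 mm long (x), 56 wide (y), sides 36 high. Cross wall at x=0, 60 high, makes 2 like bays: flat floor (3 thick) to x=50, then a 25 degree lip up to the open end at x=80, 16 high. Upright black grip on the cross wall: 12 thick (x), 46 wide (y), 55 to 105 mm above the underside; bays open below it. Origin: centre of underside, z up.
- dish: Wide white porcelain dish, round, 140 mm across the rim and 50 mm high, loose, about 0.32 kg. Origin: centre of its underside, z up. (The other white dish on the bench is much smaller, 84 mm across.)
- large_ball: Polished steel ball, 30 mm diameter, 0.11 kg, lying free in either bay of the tray; it belongs in the dish. It rolls easily: it leaves over the lip when that end of the tray is tipped down clearly more than 25 degrees (about 40 is ample) and stays in at less. Origin: its centre.
- small_ball: Polished steel ball, 18 mm diameter, 0.024 kg, lying free in the bay that the large ball is not in; it stays in the tray. It rolls easily, as the large one does. Origin: its centre.
Mind the look-alikes: they are no part of the job. What is shaped like the split_tray but green or turquoise is not meant. What is shaped like the large_ball but green or pink is not meant.

How it is judged:
By the outcome, as a careful person would: the job done as asked, in the order asked, and still so for the second after the job is handed in, with the robot touching nothing.
It also fails if it takes over 56 s, if anything falls off the work surface, if the arm or the gripper's body presses on something with over 40 N, if the wrist force passes 120 N, or if a joint passes its speed limit or range.

## Working session

There is one attempt and no reset: what is moved stays moved. The work goes in short steps, Python scripts to look and compute and a tool call to move; the robot and the scene stay as the last step left them, time stands still between calls to the robot, and variables do not carry over. Pictures are saved under pics/ and viewed, and the job is handed in when it is done.

Besides the shell and the picture viewer there is one more tool, called after ">>>" as name(argument=value, ...), one argument or row to a line, values as JSON. apply_moves: Moves the arm, as the interface text tells. Its arguments: {"type":"object","properties":{"gripper":{"type":"array","items":{"type":"number"}},"translation":{"type":"array","items":{"type":"array","items":{"type":"number"}}},"angular":{"type":"array","items":{"type":"array","items":{"type":"number"}}}},"required":["gripper","translation","angular"]}

```bash
ls; mkdir -p pics; python3 - <<'E'
from plant import env
import cv2
for n in("top","side","wrist"):
    cv2.imwrite(f"pics/{n}0.png",env.grab_frame(n)[:,:,::-1])
    p=env.camera_params(n); print(n,p)
s=env.get_state();print(s)
E
```

```text
pics
top {'intrinsics': array([[428.94883606,   0.        , 318.35756136],
       [  0.        , 428.94883606, 196.57697415],
       [  0.        ,   0.        ,   1.        ]]), 'dist': array([0.01639656, 0.        , 0.        , 0.        , 0.        ]), 'origin': array([ 0.34679572, -0.02950735,  0.84761008]), 'orientation': array([[ 0.02831069,  0.99252044, -0.11875051],
       [-0.99936348,  0.02552394, -0.02492316],
       [-0.02170577,  0.11938051,  0.99261128]])}
side {'intrinsics': array([[406.10145146,   0.        , 315.2880336 ],
       [  0.        , 406.10145146, 199.52238866],
       [  0.        ,   0.        ,   1.        ]]), 'dist': array([-0.02283075,  0.        ,  0.        ,  0.        ,  0.        ]), 'origin': array([ 0.34970971, -0.61610063,  0.55362729]), 'orientation': array([[ 0.98904118,  0.10373537, -0.10505486],
       [-0.14704499,  0.62830794, -0.76394169],
       [-0.01324097,  0.77101758,  0.63667619]])}
wrist {'intrinsics': array([[327.54369675,   0.        , 323.96249368],
       [  0.        , 327.54369675, 202.52718225],
       [  0.        ,   0.
[... 434 characters left out ...]
72e-02,  1.31917092e+00,
        1.55890366e-05,  1.57081086e+00]), 'qvel': array([ 0.00041574, -0.00070154,  0.00307115, -0.00021603, -0.00261437,
        0.00066855]), 'effort': array([-2.41833317e-03, -5.39079559e+01,  3.46598411e+01,  1.45028447e-02,
       -1.30530257e-04, -1.12693257e-05]), 'position': array([0.20951962, 0.48106025, 0.247819  ]), 'eef_rot': array([[-4.50540327e-04,  3.99328818e-01,  9.16807664e-01],
       [-9.95383789e-04,  9.16807123e-01, -3.99329072e-01],
       [-9.99999403e-01, -1.09248934e-03, -1.55731495e-05]]), 'wrist_force': array([ 0.32773126, -0.21625577, -0.44562306]), 'moment': array([ 0.00585518, -0.0001896 , -0.00827176]), 'opening': 0.08540806938512424}
```

View pics/top0.png

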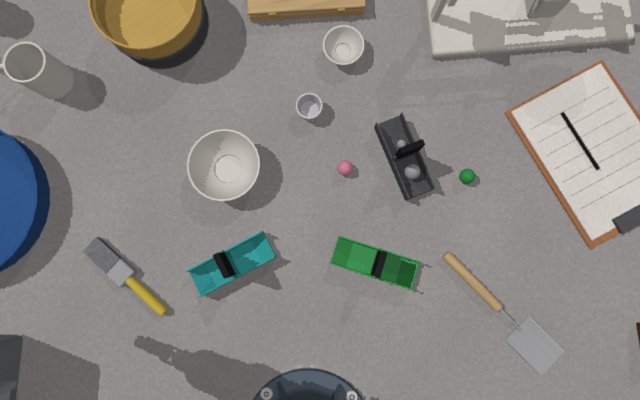

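View pics/side0.png

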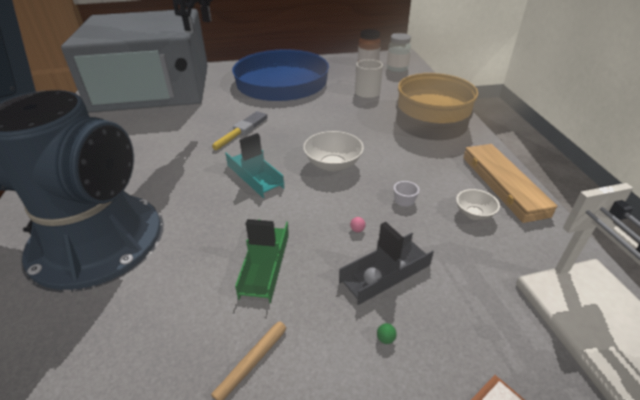

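View pics/wrist0.png

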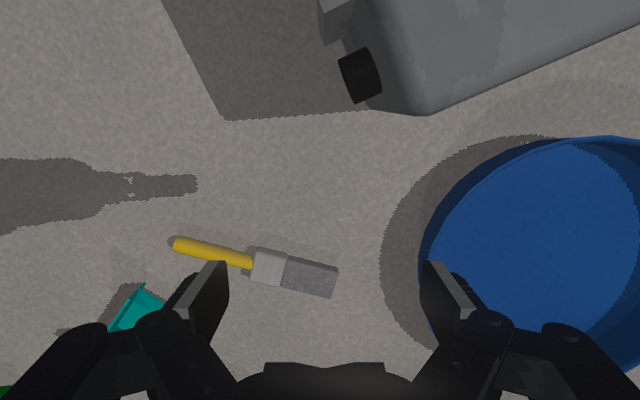

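The top view shows the dark steel tray around (404,157), with the large ball near (412,172) and the small one near (402,145). The wide dish is at about (224,166). I'll enlarge both.

```bash
python3 - <<'E'
import cv2
a=cv2.imread("pics/top0.png")
c=cv2.resize(a[105:210,360:450],None,fx=6,fy=5.7,interpolation=cv2.INTER_CUBIC)
c=cv2.convertScaleAbs(cv2.resize(a[105:205,360:450],None,fx=6,fy=6,interpolation=cv2.INTER_CUBIC),alpha=1.6,beta=10)
cv2.imwrite("pics/top0tray.png",c)
cv2.imwrite("pics/top0dish.png",cv2.resize(a[120:210,175:275],None,fx=6,fy=6,interpolation=cv2.INTER_CUBIC))
b=cv2.imread("pics/side0.png")
cv2.imwrite("pics/side0tray.png",cv2.convertScaleAbs(cv2.resize(b[210:310,325:445],None,fx=6,fy=6,interpolation=cv2.INTER_CUBIC),alpha=1.5))
E
```

```text
(no output)
```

View pics/top0tray.png

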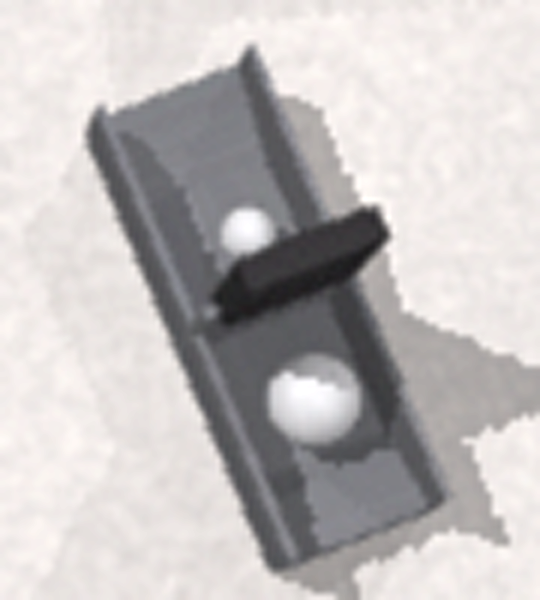

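View pics/top0dish.png

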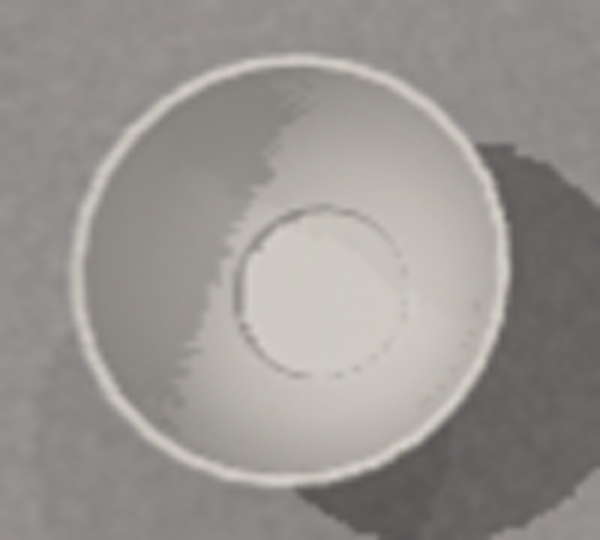

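View pics/side0tray.png

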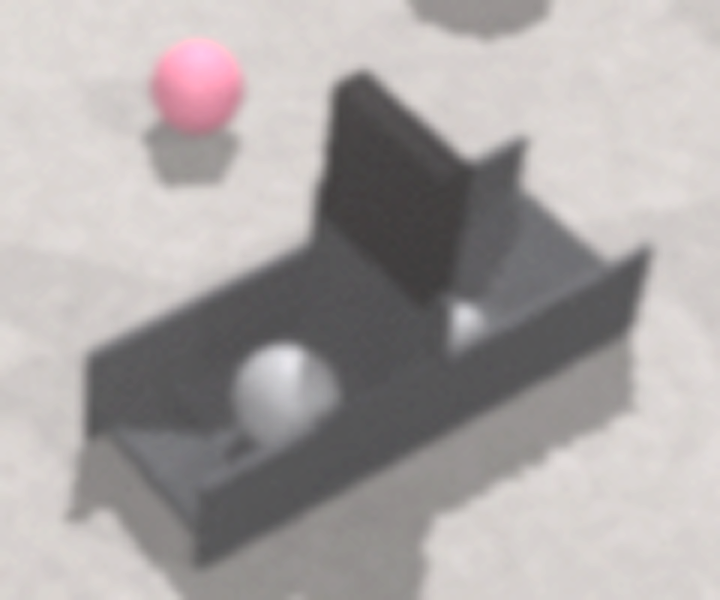

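```bash
cat > h.py <<'E'
from plant import env
import numpy as np, cv2
from scipy.optimize import least_squares
P={}
def par(n): 
    if n=="wrist": return env.camera_params(n)
    if n not in P:P[n]=env.camera_params(n)
    return P[n]
def proj(n,X,p=None):
    p=p or par(n); q=(np.atleast_2d(X)-p["origin"])@p["orientation"]; q=q*[1,-1,-1]
    return cv2.projectPoints(q.reshape(-1,1,3),np.zeros(3),np.zeros(3),p["intrinsics"],p["dist"])[0].reshape(-1,2)
def onplane(n,uv,z,p=None):
    p=p or par(n); u=cv2.undistortPoints(np.array(uv,float).reshape(-1,1,2),p["intrinsics"],p["dist"]).reshape(-1,2)
    d=np.c_[u[:,0],-u[:,1],-np.ones(len(u))]@p["orientation"].T
    return p["origin"]+d*((z-p["origin"][2])/d[:,2])[:,None]
def crop(uv,o,f=6): return (np.array(uv,float)+.5)/f-.5+np.array(o)
E
python3 - <<'E'
from h import *
M=np.array([[80,28,36],[80,-28,36],[-80,28,36],[-80,-28,36]])/1e3
t=crop([(443,497),(275,570),(250,50),(98,112)],(360,105))
s=crop([(205,490),(90,355),(650,248),(525,140)],(325,210))
def T(x,M):
    c,sn=np.cos(x[2]),np.sin(x[2]); return M@np.array([[c,-sn,0],[sn,c,0],[0,0,1]]).T+[x[0],x[1],0]
for w in ("ts","t","s"):
    f=lambda x:np.concatenate(([ (proj("top",T(x,M))-t).ravel()] if "t" in w else [])+([(proj("side",T(x,M))-s).ravel()] if "s" in w else []))
    r=least_squares(f,[.4,-.2,np.pi]); print(w,r.x,np.degrees(r.x[2]),r.fun.round(1))
    x=r.x
    if w=="ts":
        G=T(x,np.array([[6,23,105],[-6,23,105],[6,-23,105],[-6,-23,105]])/1e3)
        print("grip top crop", ((proj("top",G)-[360,105])*6).round(), ((proj("side",G)-[325,210])*6).round())
d=crop([(290,271),(72,271),(510,271),(290,55),(290,488)],(175,120))
print(onplane("top",d,.05))
print(onplane("side",[(334,151),(304,150),(364,153)],.05))
print(onplane("top",crop([(315,399)],(360,105)),.018),onplane("top",crop([(247,230)],(360,105)),.012))
E
```

```text
ts [ 0.53021903 -0.17215478  3.5407404 ] 202.86948100089262 [ 1.1 -0.2  1.7 -1.6  0.8 -1.6 -0.7 -1.6 -1.3 -0.3 -1.9 -0.9 -0.2  0.3
 -1.2 -0.9]
grip top crop [[390. 234.]
 [374. 196.]
 [244. 290.]
 [228. 253.]] [[432. 181.]
 [467. 163.]
 [320.  78.]
 [355.  62.]]
t [ 0.52775268 -0.17078311  3.53305198] 202.42896714932024 [ 0.1  1.3  0.6 -0.4  0.4 -0.4 -1.2 -0.6]
s [ 0.53191852 -0.17330931  3.54776778] 203.2721203050438 [ 0.3  0.3 -0.7 -0.3  0.8  0.4 -0.4 -0.7]
[[0.4983706  0.17334901 0.05      ]
 [0.49665937 0.24258048 0.05      ]
 [0.50007978 0.1036145  0.05      ]
 [0.5684041  0.17714573 0.05      ]
 [0.42939882 0.1695681  0.05      ]]
[[0.5003405  0.15280293 0.05      ]
 [0.43349234 0.16841022 0.05      ]
 [0.56554289 0.13337886 0.05      ]]
[[ 0.5008364  -0.19014122  0.018     ]] [[ 0.55805966 -0.1688069   0.012     ]]
```

```bash
python3 - <<'E'
from h import *
a=np.linspace(0,2*np.pi,60)
for n,f in(("side","pics/side0.png"),("top","pics/top0.png")):
    im=cv2.resize(cv2.imread(f),None,fx=4,fy=4,interpolation=cv2.INTER_CUBIC)
    for c,(x,y),z,r in (((0,0,255),(.4985,.173),.05,.07),((0,255,0),(.4985,.173),.0,.03)):
        pts=proj(n,np.c_[x+r*np.cos(a),y+r*np.sin(a),0*a+z]); cv2.polylines(im,[((pts+.5)*4-.5).astype(int)],True,c,1)
    u,v=proj(n,[[.4985,.173,.03]])[0].astype(int)*4
    cv2.imwrite(f"pics/{n}dchk.png",im[v-200:v+200,u-240:u+240])
E
```

```text
(no output)
```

View pics/sidedchk.png

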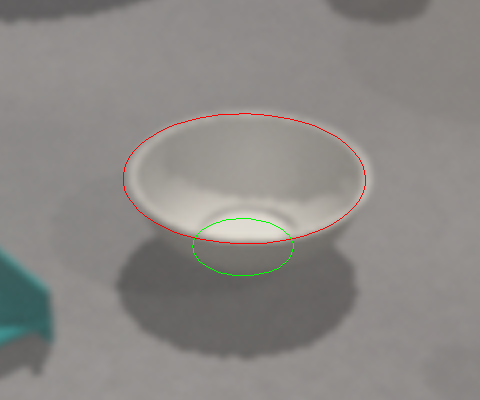

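The dish is confirmed at (0.499, 0.173) in both views. The tray is at about (0.530, -0.172), with its axis at 22.9° and the large ball at the end facing the robot. Next I'll hover over the grip.

>>> apply_moves(
  gripper=[1, 1, 1, 1, 1, 1, 1, 1, 1, 1, 1, 1],
  translation=[
    [20, -31, 37],
    [20, -62, 74],
    [20, -94, 111],
    [20, -125, 148],
    [20, -157, 185],
    [20, -188, 222],
    [20, -220, 259],
    [22, -251, 296],
    [24, -283, 333],
    [26, -314, 370],
    [28, -345, 407],
    [28, -377, 444],
  ],
  angular=[
    [3, 0, 0],
    [7, 0, 0],
    [10, 0, 0],
    [14, 0, 0],
    [17, 0, 0],
    [21, 0, 0],
    [24, 0, 0],
    [28, 0, 0],
    [32, 0, 0],
    [36, 0, 0],
    [40, 0, 0],
    [43.6, 0, 0],
  ],
)

```text
time: 1.35
position: [0.4664, -0.044, 0.22]
eef_rot: [[-0.001, 0.923, 0.386], [-0.001, 0.386, -0.923], [-1.0, -0.001, 0.001]]
wrist_force: [1.3, 1.3, 0.3]
opening: 0.0853
```

```bash
cat > go.py <<'E'
from h import *
from scipy.spatial.transform import Rotation as R
def need(p,yaw,tilt=0,edir=None):
    s=env.get_state(); A=s["eef_rot"]
    y=np.array([np.cos(yaw),np.sin(yaw),0]); x=np.array([0,0,-1.]); z=np.cross(x,y)
    B=np.c_[x,y,z]
    if tilt: B=R.from_rotvec(np.cross(edir,[0,0,-1])*np.radians(tilt)).as_matrix()@B
    print("t",round(s["time"],2),"pos",s["position"].round(4),"F",s["wrist_force"].round(2),"open",s["opening"].round(4))
    print("trans mm",(A.T@(np.array(p)-s["position"])*1e3).round(1),"rot",np.degrees(R.from_matrix(A.T@B).as_rotvec()).round(2))
E
python3 -c "
from go import *
need([.53,-.172,.21],np.radians(22.9)); print(env.get_state()['joint_pos'].round(3))"
```

```text
Traceback (most recent call last):
  File "go.py", line 8, in need
    print("t",round(s["time"],2),"pos",s["position"].round(4),"F",s["wrist_force"].round(2),"open",s["opening"].round(4))
                                                                                                   ^^^^^^^^^^^^^^^^^^
AttributeError: 'float' object has no attribute 'round'
```

```bash
sed -i 's/s\["opening"\].round(4)/round(s["opening"],4)/' go.py
python3 -c "
from go import *
need([.53,-.172,.21],np.radians(22.9)); print(env.get_state()['joint_pos'].round(3))"
```

```text
t 1.35 pos [ 0.4664 -0.044   0.22  ] F [1.32 1.29 0.3 ] open 0.0853
trans mm [ 10.1   9.3 142.7] rot [-0.22  0.03  0.05]
[-9.300e-02  1.540e-01 -1.950e-01  1.222e+00 -1.000e-03  1.081e+00]
```

>>> apply_moves(
  gripper=[1, 1, 1, 1, 1],
  translation=[
    [3, 3, 45],
    [6, 6, 90],
    [10, 9, 125],
    [10, 9.3, 142.7],
    [10, 9.3, 142.7],
  ],
  angular=[
    [0, 0, 0],
    [0, 0, 0],
    [-0.2, 0, 0],
    [-0.2, 0, 0],
    [-0.2, 0, 0],
  ],
)

```text
time: 1.85
position: [0.5303, -0.1736, 0.2093]
eef_rot: [[-0.002, 0.922, 0.387], [-0.001, 0.387, -0.922], [-1.0, -0.002, -0.0]]
wrist_force: [-0.2, -0.4, -0.9]
opening: 0.0857
```

```bash
python3 - <<'E'
from go import *
need([.53,-.172,.082],np.radians(22.9))
p=par("wrist"); im=env.grab_frame("wrist")[:,:,::-1]
im=np.ascontiguousarray(im)
c,s=np.cos(np.radians(202.9)),np.sin(np.radians(202.9))
M=np.array([[80,28,36],[80,-28,36],[-80,28,36],[-80,-28,36],[6,23,105],[6,-23,105],[-6,-23,105],[-6,23,105]])/1e3
W=M@np.array([[c,-s,0],[s,c,0],[0,0,1]]).T+[.53,-.172,0]
cv2.imwrite("pics/wrist1.png",im)
np.save("p.npy",p,allow_pickle=True)
print(proj("wrist",W,p).round(1))
E
```

```text
t 1.85 pos [ 0.5303 -0.1736  0.2093] F [-0.25 -0.42 -0.87] open 0.0857
trans mm [127.3   0.6  -1.6] rot [-0.15 -0.    0.1 ]
[[241.5 212. ]
 [236.7 153.7]
 [408.2 211.4]
 [412.7 153. ]
 [316.9 234.8]
 [316.3 175. ]
 [333.1 175. ]
 [332.8 234.7]]
```

View pics/wrist1.png

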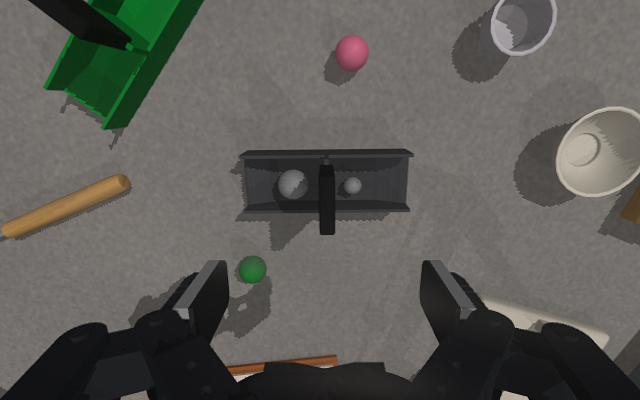

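The wrist view matches the tray model to within 1–2 px: corners near (240,152), (412,152), (238,211) and (409,210), grip at columns 320–335. I'll descend and close.

>>> apply_moves(
  gripper=[1, 1, 1, 1, 1, 1, 0.6, 0.3, 0.1, 0, 0, 0],
  translation=[
    [30, 0.6, -1.6],
    [60, 0.6, -1.6],
    [90, 0.6, -1.6],
    [115, 0.6, -1.6],
    [129, 0.6, -1.6],
    [129, 0.6, -1.6],
    [129, 0.6, -1.6],
    [129, 0.6, -1.6],
    [129, 0.6, -1.6],
    [129, 0.6, -1.6],
    [129, 0.6, -1.6],
    [129, 0.6, -1.6],
  ],
  angular=[
    [-0.1, 0, 0.1],
    [-0.1, 0, 0.1],
    [-0.1, 0, 0.1],
    [-0.1, 0, 0.1],
    [-0.1, 0, 0.1],
    [-0.1, 0, 0.1],
    [-0.1, 0, 0.1],
    [-0.1, 0, 0.1],
    [-0.1, 0, 0.1],
    [-0.1, 0, 0.1],
    [-0.1, 0, 0.1],
    [-0.1, 0, 0.1],
  ],
)

```text
time: 3.1
position: [0.5298, -0.1707, 0.0812]
eef_rot: [[0.001, 0.921, 0.389], [0.0, 0.389, -0.921], [-1.0, 0.001, 0.0]]
wrist_force: [0.5, 1.1, 4.7]
opening: 0.0112
```

>>> apply_moves(
  gripper=[0, 0, 0, 0],
  translation=[
    [0, 0, 0],
    [0, 0, 0],
    [0, 0, 0],
    [0, 0, 0],
  ],
  angular=[
    [0, 0, 0],
    [0, 0, 0],
    [0, 0, 0],
    [0, 0, 0],
  ],
)

```text
time: 3.5
position: [0.5298, -0.1707, 0.0812]
eef_rot: [[0.001, 0.921, 0.389], [0.0, 0.389, -0.921], [-1.0, 0.001, 0.0]]
wrist_force: [-0.3, 1.9, 1.3]
opening: 0.0114
```

```bash
python3 - <<'E'
from go import *
need([.53,-.172,.08],np.radians(22.9))
for n in("wrist","side"):
    cv2.imwrite(f"pics/{n}2.png",env.grab_frame(n)[:,:,::-1])
E
```

```text
t 3.5 pos [ 0.5298 -0.1707  0.0812] F [-0.32  1.9   1.29] open 0.0114
trans mm [ 1.2 -0.3  1.3] rot [ 0.    0.   -0.05]
```

View pics/wrist2.png

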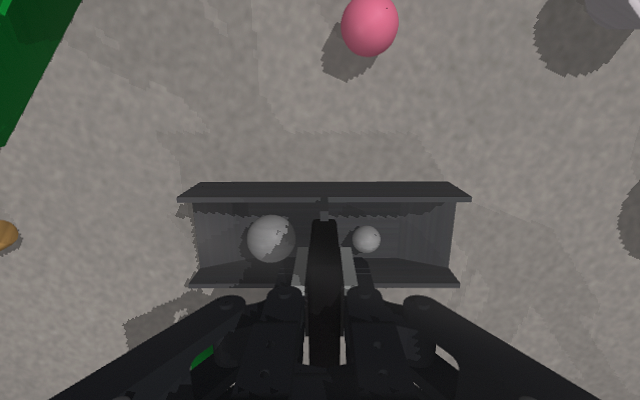

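View pics/side2.png

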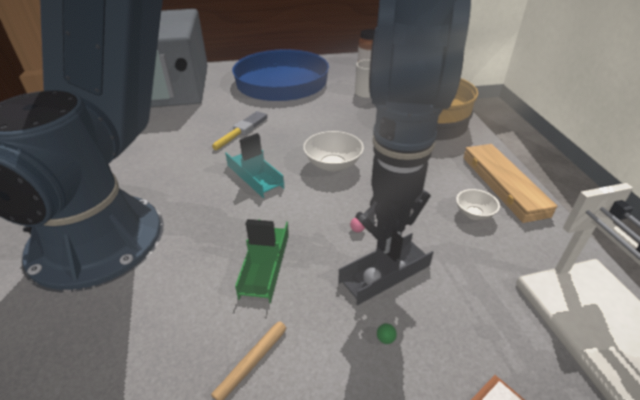

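Grip held at 11.4 mm opening. I'll lift gently and look again.

>>> apply_moves(
  gripper=[0, 0, 0, 0, 0, 0, 0, 0, 0, 0, 0, 0],
  translation=[
    [-3, 0, 0],
    [-8, 0, 0],
    [-16, 0, 0],
    [-28, 0, 0],
    [-42, 0, 0],
    [-58, 0, 0],
    [-74, 0, 0],
    [-90, 0, 0],
    [-104, 0, 0],
    [-114, 0, 0],
    [-119, 0, 0],
    [-120, 0, 0],
  ],
  angular=[
    [0, 0, 0],
    [0, 0, 0],
    [0, 0, 0],
    [0, 0, 0],
    [0, 0, 0],
    [0, 0, 0],
    [0, 0, 0],
    [0, 0, 0],
    [0, 0, 0],
    [0, 0, 0],
    [0, 0, 0],
    [0, 0, 0],
  ],
)

```text
time: 4.8
position: [0.5299, -0.1708, 0.2018]
eef_rot: [[0.002, 0.921, 0.389], [0.0, 0.389, -0.921], [-1.0, 0.002, 0.001]]
wrist_force: [0.1, 0.8, -5.2]
opening: 0.0111
```

```bash
python3 - <<'E'
from go import *
need([.556,.197,.19],np.radians(22.9))
for n in("wrist",):
    cv2.imwrite(f"pics/{n}3.png",env.grab_frame(n)[:,:,::-1])
E
```

```text
t 4.8 pos [ 0.5299 -0.1708  0.2018] F [ 0.06  0.79 -5.16] open 0.0111
trans mm [  11.9  167.2 -328.7] rot [ 0.    0.04 -0.09]
```

View pics/wrist3.png

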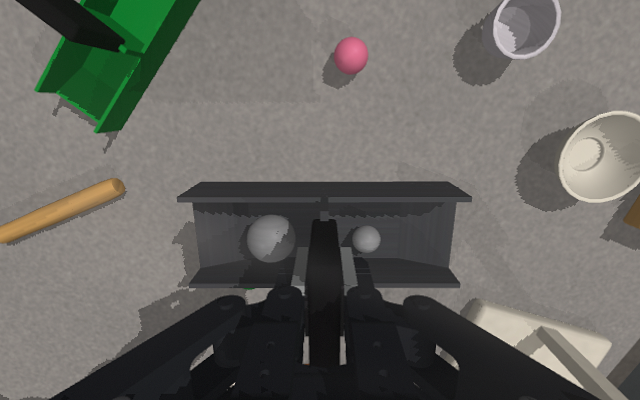

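>>> apply_moves(
  gripper=[0, 0, 0, 0, 0, 0, 0, 0, 0, 0, 0, 0],
  translation=[
    [0, 1, -2],
    [0, 3, -6],
    [0, 7, -13],
    [0, 12, -24],
    [0, 19, -37],
    [0, 27, -53],
    [0, 36, -71],
    [0, 45, -89],
    [0, 54, -107],
    [0, 63, -125],
    [0, 72, -142],
    [0, 81, -160],
  ],
  angular=[
    [0, 0, 0],
    [0, 0, 0],
    [0, 0, 0],
    [0, 0, 0],
    [0, 0, 0],
    [0, 0, 0],
    [0, 0, 0],
    [0, 0, 0],
    [0, 0, 0],
    [0, 0, 0],
    [0, 0, 0],
    [0, 0, 0],
  ],
)

```text
time: 6.05
position: [0.5418, 0.0101, 0.2015]
eef_rot: [[0.001, 0.921, 0.39], [0.0, 0.39, -0.921], [-1.0, 0.001, 0.0]]
wrist_force: [0.4, -0.1, -4.5]
opening: 0.0112
```

>>> apply_moves(
  gripper=[0, 0, 0, 0, 0, 0, 0, 0, 0, 0, 0, 0],
  translation=[
    [0, 9, -18],
    [0, 18, -36],
    [0, 27, -54],
    [0, 36, -72],
    [0, 45, -89],
    [0, 54, -106],
    [1, 62, -122],
    [3, 70, -137],
    [6, 76, -150],
    [9, 81, -160],
    [11, 84, -166],
    [12, 86, -169],
  ],
  angular=[
    [0, 0, 0],
    [0, 0, 0],
    [0, 0, 0],
    [0, 0, 0],
    [0, 0, 0],
    [0, 0, 0],
    [0, 0, 0],
    [0, 0, 0],
    [0, 0, 0],
    [0, 0, 0],
    [0, 0, 0],
    [0, 0, 0],
  ],
)

```text
time: 7.25
position: [0.5549, 0.1998, 0.1891]
eef_rot: [[0.001, 0.921, 0.39], [0.0, 0.39, -0.921], [-1.0, 0.001, 0.0]]
wrist_force: [0.3, -0.7, -4.5]
opening: 0.0111
```

```bash
python3 - <<'E'
from go import *
e=-np.array([np.cos(np.radians(22.9)),np.sin(np.radians(22.9)),0])
need([.556,.197,.173],np.radians(22.9))
need([.556,.197,.173],np.radians(22.9),42,e)
print(env.get_state()["joint_pos"].round(2))
for n in("wrist","side"):
    cv2.imwrite(f"pics/{n}4.png",env.grab_frame(n)[:,:,::-1])
E
```

```text
t 7.25 pos [0.5549 0.1998 0.1891] F [ 0.25 -0.67 -4.49] open 0.0111
trans mm [16.1 -0.1  3. ] rot [ 0.07  0.   -0.03]
t 7.25 pos [0.5549 0.1998 0.1891] F [ 0.25 -0.67 -4.49] open 0.0111
trans mm [16.1 -0.1  3. ] rot [ 7.000e-02 -2.000e-02  4.197e+01]
[ 0.35  0.37  0.03  1.23 -0.    1.52]
```

View pics/wrist4.png

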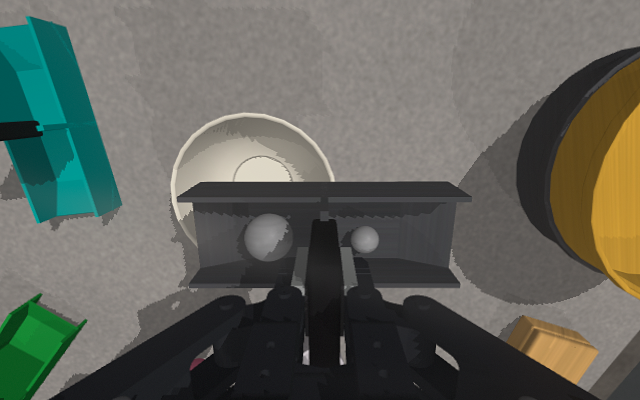

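View pics/side4.png

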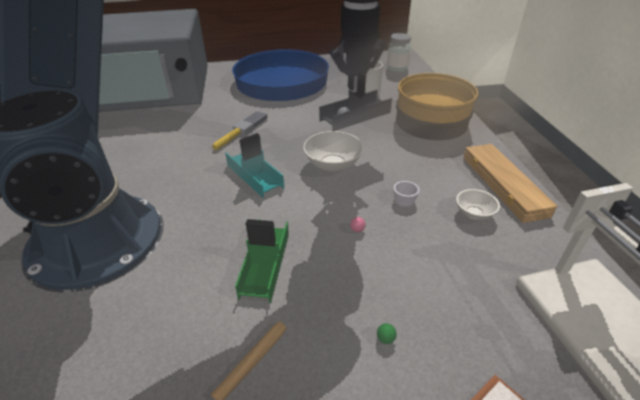

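```bash
python3 - <<'E'
from go import *
a=np.linspace(0,2*np.pi,90)
im=cv2.imread("pics/wrist4.png")
pts=proj("wrist",np.c_[.499+.07*np.cos(a),.173+.07*np.sin(a),0*a+.05]); cv2.polylines(im,[pts.astype(int)],True,(0,0,255),1)
cv2.imwrite("pics/w4chk.png",cv2.resize(im[90:320,130:400],None,fx=2,fy=2))
E
```

```text
(no output)
```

View pics/w4chk.png

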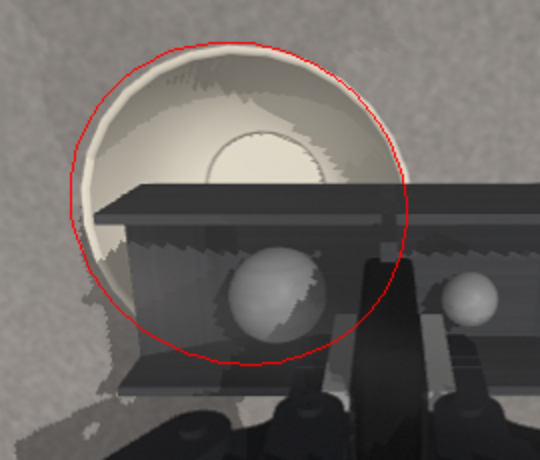

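The dish rim fits the prediction to about 2 mm. I'll tilt towards the dish, first to 22°.

>>> apply_moves(
  gripper=[0, 0, 0, 0, 0, 0, 0, 0, 0, 0, 0, 0],
  translation=[
    [2, 0, 1],
    [4, 0, 2],
    [7, 0, 3],
    [10, 0, 3],
    [13, 0, 3],
    [15, 0, 3],
    [16, 0, 3],
    [16, 0, 3],
    [16, 0, 3],
    [16, 0, 3],
    [16, 0, 3],
    [16, 0, 3],
  ],
  angular=[
    [0, 0, 1],
    [0, 0, 3],
    [0, 0, 5],
    [0, 0, 7],
    [0, 0, 9],
    [0, 0, 11],
    [0, 0, 13],
    [0, 0, 15],
    [0, 0, 17],
    [0, 0, 19],
    [0, 0, 21],
    [0, 0, 22],
  ],
)

```text
time: 8.55
position: [0.5554, 0.1955, 0.1731]
eef_rot: [[0.347, 0.854, 0.389], [0.146, 0.361, -0.921], [-0.927, 0.376, 0.0]]
wrist_force: [-0.2, 0.0, -4.4]
opening: 0.0114
```

```bash
python3 - <<'E'
from go import *
e=-np.array([np.cos(np.radians(22.9)),np.sin(np.radians(22.9)),0])
need([.556,.197,.173],np.radians(22.9),42,e)
for n in("wrist","top"):
    cv2.imwrite(f"pics/{n}5.png",env.grab_frame(n)[:,:,::-1])
E
```

```text
t 8.55 pos [0.5554 0.1955 0.1731] F [-0.2   0.04 -4.4 ] open 0.0114
trans mm [ 0.6  1.  -1.1] rot [ 0.    0.02 19.91]
```

View pics/wrist5.png

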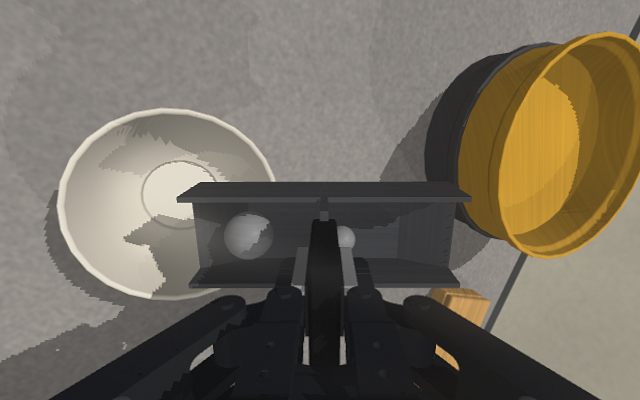

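View pics/top5.png

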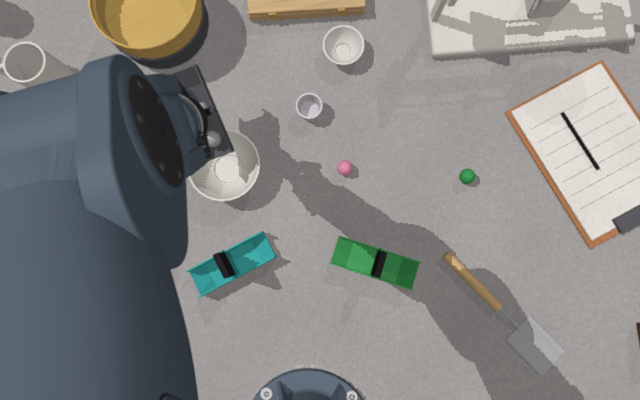

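The large ball sits against the lip at (250,237) over the dish, and the small ball is at the divider (345,237). I'll tilt on to 42°.

>>> apply_moves(
  gripper=[0, 0, 0, 0, 0, 0, 0, 0, 0, 0, 0, 0],
  translation=[
    [0, 0, 0],
    [0, 0, 0],
    [0, 0, 0],
    [0, 0, 0],
    [0, 0, 0],
    [0, 0, 0],
    [0, 0, 0],
    [0, 0, 0],
    [0, 0, 0],
    [0, 0, 0],
    [0, 0, 0],
    [0, 0, 0],
  ],
  angular=[
    [0, 0, 1],
    [0, 0, 3],
    [0, 0, 5],
    [0, 0, 7.5],
    [0, 0, 10],
    [0, 0, 12.5],
    [0, 0, 15],
    [0, 0, 17],
    [0, 0, 19],
    [0, 0, 20],
    [0, 0, 20],
    [0, 0, 20],
  ],
)

```text
time: 9.85
position: [0.5556, 0.1957, 0.1733]
eef_rot: [[0.617, 0.684, 0.389], [0.26, 0.289, -0.921], [-0.743, 0.669, 0.0]]
wrist_force: [-0.5, 0.5, -4.1]
opening: 0.0113
```

```bash
python3 - <<'E'
from go import *
need([.556,.197,.173],np.radians(22.9))
for n in("wrist","top"):
    cv2.imwrite(f"pics/{n}6.png",env.grab_frame(n)[:,:,::-1])
E
```

```text
t 9.85 pos [0.5556 0.1957 0.1733] F [-0.46  0.53 -4.06] open 0.0113
trans mm [ 0.8  0.4 -1. ] rot [ 1.000e-02  2.000e-02 -4.202e+01]
```

View pics/wrist6.png

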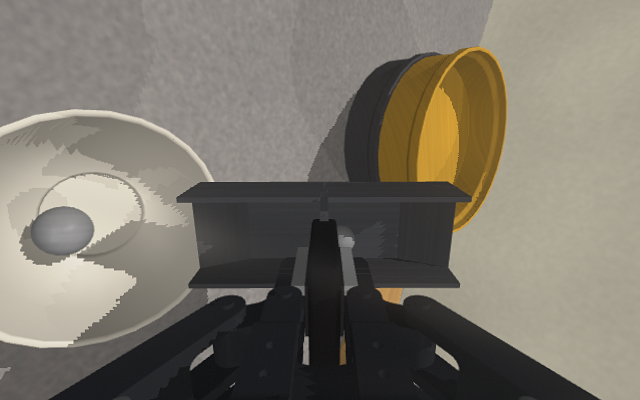

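View pics/top6.png

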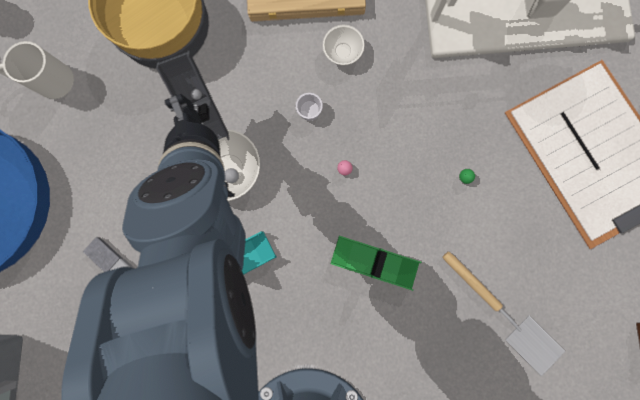

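The ball is in the dish ((62,232) wrist view, (231,175) top view) and the small ball is still in the tray. I'll tilt back to level.

>>> apply_moves(
  gripper=[0, 0, 0, 0, 0, 0, 0, 0, 0, 0, 0, 0],
  translation=[
    [0, 0, 0],
    [0, 0, 0],
    [0, 0, 0],
    [0, 0, 0],
    [0, 0, 0],
    [0, 0, 0],
    [0, 0, 0],
    [0, 0, 0],
    [0, 0, 0],
    [0, 0, 0],
    [0, 0, 0],
    [0, 0, 0],
  ],
  angular=[
    [0, 0, -1],
    [0, 0, -3],
    [0, 0, -6],
    [0, 0, -10],
    [0, 0, -14],
    [0, 0, -19],
    [0, 0, -24],
    [0, 0, -29],
    [0, 0, -34],
    [0, 0, -38],
    [0, 0, -41],
    [0, 0, -42],
  ],
)

```text
time: 11.15
position: [0.5574, 0.1965, 0.1734]
eef_rot: [[0.0, 0.921, 0.389], [-0.0, 0.389, -0.921], [-1.0, 0.0, 0.0]]
wrist_force: [-0.2, 0.2, -4.0]
opening: 0.0111
```

>>> apply_moves(
  gripper=[0, 0, 0, 0, 0, 0],
  translation=[
    [-3, 0, 0],
    [-8, 0, 0],
    [-15, 0, 0],
    [-22, 0, 0],
    [-26, 0, 0],
    [-27, 0, 0],
  ],
  angular=[
    [0, 0, 0],
    [0, 0, 0],
    [0, 0, 0],
    [0, 0, 0],
    [0, 0, 0],
    [0, 0, 0],
  ],
)

```text
time: 11.75
position: [0.5576, 0.1966, 0.2015]
eef_rot: [[0.002, 0.921, 0.389], [0.0, 0.389, -0.921], [-1.0, 0.002, 0.0]]
wrist_force: [0.0, 0.6, -4.6]
opening: 0.0114
```

```bash
python3 - <<'E'
from go import *
need([.53,-.171,.2],np.radians(22.9))
for n in("wrist",):
    cv2.imwrite(f"pics/{n}7.png",env.grab_frame(n)[:,:,::-1])
E
```

```text
t 11.75 pos [0.5576 0.1966 0.2015] F [ 0.01  0.59 -4.59] open 0.0114
trans mm [   1.3 -168.6  327.8] rot [ 0.01  0.02 -0.13]
```

View pics/wrist7.png

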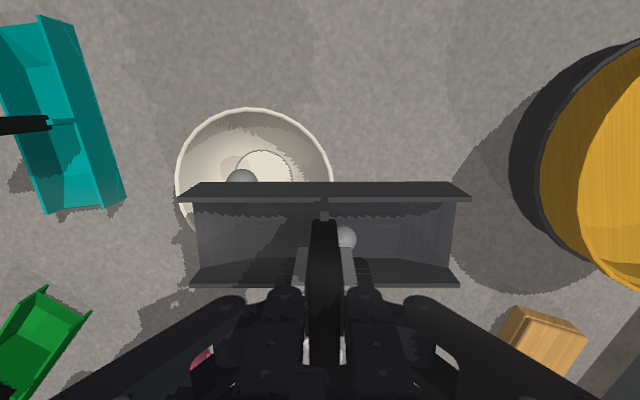

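>>> apply_moves(
  gripper=[0, 0, 0, 0, 0, 0, 0, 0, 0, 0, 0, 0],
  translation=[
    [0, -1, 2],
    [0, -3, 6],
    [0, -7, 13],
    [0, -12, 24],
    [0, -19, 37],
    [0, -27, 53],
    [0, -36, 71],
    [0, -45, 89],
    [0, -54, 107],
    [0, -63, 125],
    [0, -73, 142],
    [0, -82, 160],
  ],
  angular=[
    [0, 0, 0],
    [0, 0, 0],
    [0, 0, 0],
    [0, 0, 0],
    [0, 0, 0],
    [0, 0, 0],
    [0, 0, 0],
    [0, 0, 0],
    [0, 0, 0],
    [0, 0, 0],
    [0, 0, 0],
    [0, 0, 0],
  ],
)

```text
time: 13.0
position: [0.5437, 0.0151, 0.2012]
eef_rot: [[0.002, 0.921, 0.388], [0.0, 0.388, -0.921], [-1.0, 0.002, 0.001]]
wrist_force: [-0.2, -0.1, -3.5]
opening: 0.0115
```

>>> apply_moves(
  gripper=[0, 0, 0, 0, 0, 0, 0, 0, 0, 0, 0, 0],
  translation=[
    [0, -9, 18],
    [0, -18, 36],
    [0, -27, 54],
    [0, -36, 72],
    [0, -45, 89],
    [0, -54, 106],
    [0, -62, 122],
    [0, -70, 137],
    [0, -76, 149],
    [0, -81, 158],
    [0, -84, 163],
    [0, -85, 165],
  ],
  angular=[
    [0, 0, 0],
    [0, 0, 0],
    [0, 0, 0],
    [0, 0, 0],
    [0, 0, 0],
    [0, 0, 0],
    [0, 0, 0],
    [0, 0, 0],
    [0, 0, 0],
    [0, 0, 0],
    [0, 0, 0],
    [0, 0, 0],
  ],
)

```text
time: 14.2
position: [0.5292, -0.1705, 0.2012]
eef_rot: [[0.002, 0.922, 0.388], [0.0, 0.388, -0.922], [-1.0, 0.002, 0.0]]
wrist_force: [-0.4, 0.2, -3.7]
opening: 0.0115
```

```bash
python3 - <<'E'
from go import *
need([.53,-.171,.082],np.radians(22.9))
for n in("top","side"):
    cv2.imwrite(f"pics/{n}8.png",env.grab_frame(n)[:,:,::-1])
E
```

```text
t 14.2 pos [ 0.5292 -0.1705  0.2012] F [-0.41  0.19 -3.69] open 0.0115
trans mm [119.2   0.3   0.8] rot [-0.07  0.03 -0.09]
```

View pics/side8.png

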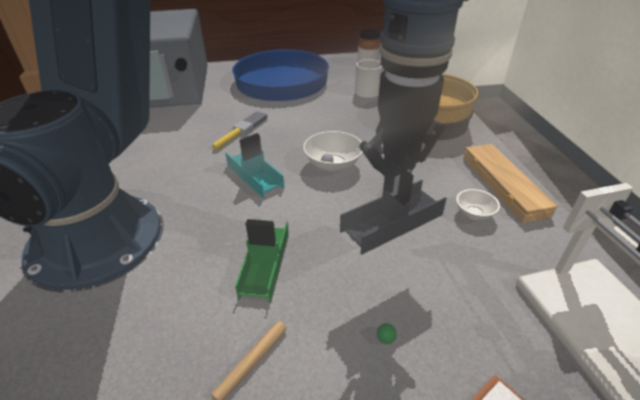

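The dish is upright with the ball in it at (328,158). The tray is level over its old place, so I'll lower it.

>>> apply_moves(
  gripper=[0, 0, 0, 0, 0, 0, 0, 0, 0, 0, 0, 0],
  translation=[
    [4, 0, 0],
    [12, 0, 0],
    [24, 0, 0],
    [40, 0, 0],
    [56, 0, 0],
    [72, 0, 0],
    [87, 0, 0],
    [99, 0, 0],
    [108, 0, 0],
    [113, 0, 0],
    [116, 0, 0],
    [117, 0, 0],
  ],
  angular=[
    [0, 0, 0],
    [0, 0, 0],
    [0, 0, 0],
    [0, 0, 0],
    [0, 0, 0],
    [0, 0, 0],
    [0, 0, 0],
    [0, 0, 0],
    [0, 0, 0],
    [0, 0, 0],
    [0, 0, 0],
    [0, 0, -0.1],
  ],
)

```text
time: 15.5
position: [0.5297, -0.1699, 0.0842]
eef_rot: [[0.0, 0.921, 0.389], [-0.001, 0.389, -0.921], [-1.0, 0.0, 0.001]]
wrist_force: [-1.5, 0.4, -3.3]
opening: 0.0114
```

>>> apply_moves(
  gripper=[0, 0, 0],
  translation=[
    [1, 0, 0],
    [2, 0, 0],
    [2, 0, 0],
  ],
  angular=[
    [0, 0, 0],
    [0, 0, 0],
    [0, 0, 0],
  ],
)

```text
time: 15.8
position: [0.5298, -0.17, 0.0823]
eef_rot: [[0.001, 0.921, 0.388], [-0.001, 0.388, -0.921], [-1.0, 0.0, 0.001]]
wrist_force: [-0.1, -0.5, -4.8]
opening: 0.0115
```

>>> apply_moves(
  gripper=[0, 0, 0, 0],
  translation=[
    [0.5, 0, 0],
    [1, 0, 0],
    [1.3, 0, 0],
    [1.3, 0, 0],
  ],
  angular=[
    [0, 0, 0],
    [0, 0, 0],
    [0, 0, 0],
    [0, 0, 0],
  ],
)

```text
time: 16.2
position: [0.5299, -0.17, 0.0812]
eef_rot: [[0.001, 0.921, 0.388], [-0.001, 0.388, -0.921], [-1.0, 0.001, 0.001]]
wrist_force: [-0.0, 0.5, -1.4]
opening: 0.0116
```

The bench now carries part of the weight. I'll release.

>>> apply_moves(
  gripper=[0.2, 0.25, 0.3, 0.4, 0.5, 0.6, 0.7, 0.7, 0.7, 0.7],
  translation=[
    [0, 0, 0],
    [0, 0, 0],
    [0, 0, 0],
    [0, 0, 0],
    [0, 0, 0],
    [0, 0, 0],
    [0, 0, 0],
    [0, 0, 0],
    [0, 0, 0],
    [0, 0, 0],
  ],
  angular=[
    [0, 0, 0],
    [0, 0, 0],
    [0, 0, 0],
    [0, 0, 0],
    [0, 0, 0],
    [0, 0, 0],
    [0, 0, 0],
    [0, 0, 0],
    [0, 0, 0],
    [0, 0, 0],
  ],
)

```text
time: 17.2
position: [0.5299, -0.17, 0.0812]
eef_rot: [[0.001, 0.921, 0.388], [-0.001, 0.388, -0.921], [-1.0, 0.0, 0.001]]
wrist_force: [-0.5, -0.2, 0.1]
opening: 0.0596
```

>>> apply_moves(
  gripper=[0.7, 0.7, 0.7, 0.7, 0.7, 0.7, 0.7, 0.7],
  translation=[
    [-5, 0, 0],
    [-15, 0, 0],
    [-35, 0, 0],
    [-60, 0, 0],
    [-90, 0, 0],
    [-115, 0, 0],
    [-125, 0, 0],
    [-125, 0, 0],
  ],
  angular=[
    [0, 0, 0],
    [0, 0, 0],
    [0, 0, 0],
    [0, 0, 0],
    [0, 0, 0],
    [0, 0, 0],
    [0, 0, 0],
    [0, 0, 0],
  ],
)

```text
time: 18.0
position: [0.5305, -0.1702, 0.2078]
eef_rot: [[0.004, 0.921, 0.388], [-0.002, 0.388, -0.921], [-1.0, 0.003, 0.003]]
wrist_force: [-0.4, -0.5, -0.5]
opening: 0.0594
```

```bash
python3 - <<'E'
from go import *
need([.53,-.171,.2],np.radians(22.9))
for n in("wrist","side"):
    cv2.imwrite(f"pics/{n}9.png",env.grab_frame(n)[:,:,::-1])
E
```

```text
t 18.0 pos [ 0.5305 -0.1702  0.2078] F [-0.42 -0.46 -0.48] open 0.0594
trans mm [ 7.8 -0.8  0.5] rot [-0.04  0.17 -0.16]
```

View pics/wrist9.png

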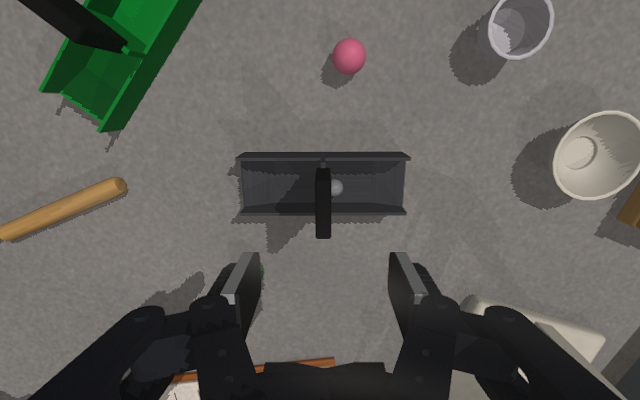

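View pics/side9.png

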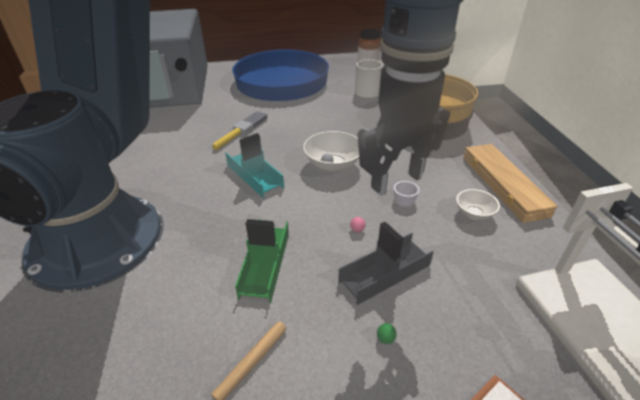

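The tray stands flat and empty-handed at its old place, with the small ball in its bay at (337,187). The dish is upright, holds the large ball at (328,158), and the gripper touches nothing. I'll sign off.

```bash
python3 -c "
from plant import env
print(env.sign_off())"
```

```text
the job is handed in; nothing more can be done
None
```

The large ball is in the wide white dish, and the tray is back flat on the bench where it started, with the small ball still in its bay. I gripped the tray by its divider, carried it level to the dish and tipped it about 42°. Then I levelled it, set it down, let go and backed off. The job was handed in at about 18 s of the 56 s allowed.

The last wrist and side pictures show the tray flat and released, the dish upright with the ball in it, and the neighbouring objects apparently where they were. The gripper was about 0.1 m clear of the tray, and the wrist force was under 1 N after release.

No check failed. My first quick estimate of the dish's position from the side camera was 20 mm off the top camera's. Drawing the rim onto the side and wrist pictures showed the top camera's position was right to about 2 mm. After setting the tray down, the wrist still carried about 1.4 N until I let go, so the tray was only just resting on the bench at that point.

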